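# Clamp an upside-down cup to three clicks and hold

### The arm

A 6-joint arm with a two-finger parallel gripper is mounted at the origin on a cart in front of the work surface, level with it; the furniture and walls round the work are solid. World frame = base frame: x ahead of the robot, y to its left, z up, the work surface at z = 0. Lengths are in m, angles in degrees, forces in N, time in s.
With the tool pointing down it reaches from about 0.375 to 0.9 m from the base axis. Payload 3.1 kg.
Tool frame: the origin (TCP) lies at the very end of the fingers, on their centre line; the grasp point (between the pads) lies 19 mm behind it (grip_point_offset is the distance from the TCP to the grasp point, in m); y points along the fingers, x is the direction in which the jaws open and shut, and the axes are right-handed (so a half turn about y gives the same grasp; the last joint's range is limited). The gripper opens to 87 mm and grips with 3 to 60 N. Pads are 19 mm wide; open, the fingers measure 117 mm over their backs; the gripper's body (75 mm by 190 mm) begins 51 mm behind the grasp point.
Start: joints at [-10.227, 30.224, 82.088, -0, 67.689, -10.227], TCP at [0.625, 0, 0.223] pointing down, gripper open.
Joint ranges: [-176.69, 176.69], [-43.24, 126.21], [12.49, 139.97], [-82, 262], [0, 151.66], [-163.58, 163.58]. Speed limits (degrees/s): [159.86, 159.86, 180, 180, 180, 180].

### API

Orientations are given as a 3x3 rotation matrix whose columns are the frame's x, y, z axes.
In Python, from rig import * gives the robot as it stands.
- The arm moves only by the tool send_rows, never from a script. Its argument "moves" is text: rows parted by semicolons, each of 5 numbers parted by spaces: the finger opening in mm, from 0 to 87, then the shift along the tool's x, y, z in mm, then the turn about the tool's y in degrees. In form: fingers dx dy dz yaw; .... A call has 1 to 20 rows; each row shifts and turns the commanded pose from where the row before left it, along the tool's axes as they then stand; what a row does not reach is not made up. A row lasts 1/12 s, in which the tool goes at most 41.7 mm and 7.16 degrees, less where a joint would pass 70% of its speed; a pose out of reach is approached as far as the arm can. A call is refused whole if a number of a shift passes 41.7 or a number of a turn 7.16, either way. A call with a gripper value outside its range is refused whole. The fingers move at their own pace and stop on an object; the grip force is fixed at half the most. Time passes only in rows, so rows that do not move let the fingers close. It gives the time, the measured TCP pose, the force and the opening at its end, in the units of the state.
- read_state(): the state, without advancing time (a new reading comes with each control period).
- capture(name): name is "scene" or "side" or "wrist"; returns a dict with "image" (420x560x3 uint8, blue, green, red), "z_map" (420x560 float32, m along the optical axis (not along the pixel's ray), 0 where there is no reading), "mtx" (3x3 intrinsics, pixels), "distortion" ([k1, k2, p1, p2, k3] as OpenCV has them; the pictures are not rectified), "origin" and "rotation" of the camera in the world; the wrist camera has in their place "tool_from_camera" (4x4, takes a point from camera to tool coordinates, whose origin is the TCP and whose axes are the tool frame's). Camera axes: x right, y up, looking along -z (the intrinsics and any distortion apply to the point x, -y, -z); pixel columns grow to the right and rows downward; lengths in m; the calibration is good to about 2 mm. A picture is of the moment at which its call begins: read the wrist's pose just before it.
- hand_in(): hands the job in, once; it reports no verdict.
Trained networks look in a picture, given as the dict that the camera call returned (one of the last four; its "shot" number tells which), for a name from the list of things; names that differ only in an ending like _2 or _b are one class to them, and where a whole thing is asked for, a point or a joint stands for the part that bears it (a point fixed in the world has none). Each returns a list of dicts, best first, with "p" (0 to 1); they miss things now and then, are a little off and sometimes report something else, mostly with a low value. They report only what shows in the picture. A call takes as long as a camera call. They do not tell look-alikes from the thing itself.
- search_frame(picture, name): "bbox" ([left, top, right, bottom] in pixels, round what is visible of it).
- masks_of(picture, name): "region" (420x560 bool, what is visible of it) and "bbox" ([left, top, right, bottom] in pixels, round what is visible of it).
- mark_of(picture, name): "pixel" ([row, column] in pixels: a listed point, or the origin of a listed thing).
The state is a dict: "time_s": time; "joint_positions": joint angles; "qvel": joint speeds; "tau": joint torques, N m; "position": TCP position; "tcp_rot": TCP orientation; "force": force on the tool from outside, world axes, zero at the start; "moment": the same for the moment, N m; "opening": opening from 0.0 (shut) to 1.0 (fully open).
Only numpy, scipy, OpenCV 4.12 (cv2) and the standard library are available. Lean on these libraries where they do the work, as an engineer would, in place of code of your own. Each camera call takes 0.05 s, during which the arm holds its last target. There are 200 camera calls.

### The job

One of the two narrow steel cups stands upside down: set it, still rim-down, into the round pocket of the clamp jig so that it sits on the pocket floor, and let go of it. Then take the jig's lever by its upright post and swing it clockwise (seen from above) through exactly three clicks, never a fourth; it springs back if released, so finish while holding the post there, with the jaw pressing on the cup. Leave the other three cups where they stand.

Things in the scene. Friction and masses are not known exactly. Their poses are not given: they have to be found in the camera images.
- cup_down_mid (a point): centre (half-way up, on the axis) of the narrow turned steel cup that stands upside down, rim on the bench: 48 mm outer diameter (straight sides for grasping), 66 mm tall, 0.14 to 0.28 kg. Its own z axis points from its closed bottom to its rim, so it points straight down at the start and must stay so.
- cup_up_mid (a point): centre (half-way up) of the identical narrow cup (48 mm diameter, 66 mm tall) that stands rim up, z axis up. Not to be used or moved. The two may be found in either place.
- wide_cup: steel cup with a coloured band, 60 mm diameter, 52 mm tall, bystander to the right of the jig; origin at the centre of its underside.
- low_cup: steel cup with a coloured band, 64 mm diameter, 40 mm tall, bystander to the right of the jig, farther back; origin at the centre of its underside.
- pocket (a point): centre of the floor of the jig's round pocket, 6 mm above the bench; pocket 54 mm in diameter, 10 mm deep below the plate's top (16 mm above the bench). The seated cup's centre is 33 mm above this point. Axes are the jig's: z up, y from the lever pivot to the pocket, x to the far side. The jig is fixed; its plate measures 140 mm (x) by 250 mm (y), pocket at its +y end.
- pivot (a point): the lever's vertical pivot axis, at the top of the jig's plate (16 mm above the bench), 120 mm from the pocket along the jig's -y; axes as the jig's.
- post (a point): centre of the grip part of the lever's upright round black post: 16 mm diameter, from 50 to 96 mm above the bench, this point at 75 mm, 100 mm from the pivot axis. It moves on a circle about the pivot. Its axes are parallel to the jig's when the lever is at rest and turn with the lever. The flat steel arm (16 mm wide) lies under it, top at 50 mm.
- lever (a joint): lever angle, rad: 0 at its stop, grows clockwise from above, ends at 1.2. A spring returns it with 5 to 6.5 N at the post. At each click a roller on the arm rides over a pin of the click plate: the push along the arc climbs by 2 N or more, then falls by about 5 N over the pin, is least in the notch behind it, and climbs steeply again. Pin tops 0.22 rad apart, notches 0.11 past them; first pin top at 0.15 to 0.35.
- click_plate_axis (a point): centre of the click plate's top: aluminium disc, 91 mm diameter, five dark pins half sunk in its rim, under the lever on its axis. Turned up to 0.1 rad either way about z each time, then stays put. With the post's x axis clockwise of this x axis by 0.25, 0.47, 0.69, 0.91 rad the roller tops pin 1, 2, 3, 4; the third notch is at 0.80.
- jaw: dark steel spring jaw, 32 mm wide in the jig's x, its face 33 mm from the pocket centre on the -y side at rest, top 44 mm above the bench. The lever drives it to the cup (20 mm per rad) against the fixed anvil at +y (44 mm wide in x, face 26.5 mm from the pocket centre, top 46 mm); about 2 N on the cup at three clicks. Origin: under the jig's middle. Finger the cup along the jig's x.
- cup_down: the same upside-down cup as a whole; origin at the centre of its closed bottom face (now on top, 66 mm above the bench), z axis towards its rim.
Not all that is in view belongs to the job. Leave any orange or pink look-alike of the cup_down alone.

How it is judged:
By the outcome, as a careful person would: the job done as asked, in the order asked, and still so for the second after the job is handed in, while the arm keeps its last pose, push and grip.
It also fails if it takes over 69 s, if anything falls off the work surface, if the arm or the gripper's body presses on something with over 40 N, if the wrist force passes 120 N, or if a joint passes its speed limit or range.

## Working session

There is one attempt and no reset: what is moved stays moved. The work goes in short steps, Python scripts to look and compute and a tool call to move; the robot and the scene stay as the last step left them, time stands still between calls to the robot, and variables do not carry over. Pictures are saved under pics/ and viewed, about 8 in all and at most 12, crops included, and the job is handed in when it is done.

Besides the shell and the picture viewer there is one more tool, called after ">>>" by a JSON object that holds its "fn" and its "kwargs", one argument or row to a line. send_rows: Moves the arm, as the interface text tells. Its arguments: {"type":"object","properties":{"moves":{"type":"string"}},"required":["moves"]}

```bash
mkdir -p pics; ls; cat > h.py <<'E'
from rig import *
import numpy as np, cv2
def ray(c,px,R=None,o=None):
    # px (row,col) -> origin, dir(world, unit depth)
    uv=cv2.undistortPoints(np.array([[[px[1],px[0]]]],float),np.array(c["mtx"]),np.array(c["distortion"]))[0,0]
    d=np.array([uv[0],-uv[1],-1.0])
    if "origin" in c: return np.array(c["origin"]),np.array(c["rotation"])@d
    T=c["Tw"]@np.array(c["tool_from_camera"]); return T[:3,3],T[:3,:3]@d
def at_z(c,px,z):
    o,d=ray(c,px); return o+d*(z-o[2])/d[2]
def cap(n):
    s=read_state(); c=capture(n)
    if n=="wrist":
        T=np.eye(4);T[:3,:3]=s["tcp_rot"];T[:3,3]=s["position"];c["Tw"]=T
    return c
def proj(c,p):
    T=np.eye(4)
    if "origin" in c: T[:3,:3]=c["rotation"];T[:3,3]=c["origin"]
    else: T=c["Tw"]@np.array(c["tool_from_camera"])
    q=np.linalg.inv(T)@np.append(p,1)
    u=cv2.projectPoints(np.array([[[q[0],-q[1],-q[2]]]]),np.zeros(3),np.zeros(3),np.array(c["mtx"]),np.array(c["distortion"]))[0][0,0]
    return u[::-1]
E
python3 - <<'E'
from h import *
s=read_state(); print(s)
for n in ["scene","side","wrist"]:
    c=cap(n); cv2.imwrite(f"pics/{n}0.png",c["image"])
    print(n,c.get("origin"),np.round(c["mtx"],1).tolist(),np.round(c["distortion"],3))
    for k,z in [("cup_down_mid",.033),("cup_up_mid",.033),("pocket",.006),("pivot",.016),("post",.075),("click_plate_axis",None),("cup_down",.066),("wide_cup",0),("low_cup",0)]:
        for r in mark_of(c,k)[:3]:
            print(k,round(r["p"],2),np.round(r["pixel"]), np.round(at_z(c,r["pixel"],.03 if z is None else z),4))
E
```

```text
pics
{'time_s': 0.0, 'joint_positions': array([-1.02291626e+01,  3.02793220e+01,  8.21582623e+01, -3.09753366e-06,
        6.76897340e+01, -1.02265219e+01]), 'qvel': array([ 0.02622843,  0.0863776 , -0.1103528 , -0.05966344, -0.07324208,
       -0.01259634]), 'tau': array([-5.45745443e-04, -4.40045428e+01, -1.76593530e+01,  6.32597599e-02,
        5.83207863e-02, -1.53719384e-04]), 'position': array([6.24245558e-01, 1.45236393e-04, 2.21557421e-01]), 'tcp_rot': array([[ 9.99997608e-01, -2.18681110e-03,  4.64989277e-05],
       [-4.56361880e-05,  3.94567785e-04,  9.99999921e-01],
       [-2.18682927e-03, -9.99997531e-01,  3.94467044e-04]]), 'force': array([-0.01544932, -0.57796314, -0.37311705]), 'moment': array([-0.00168149, -0.0734567 , -0.03404557]), 'opening': 1.0026349468975213}
scene [-0.44609714 -1.17911841  0.84481431] [[530.3, 0.0, 278.7], [0.0, 530.3, 208.5], [0.0, 0.0, 1.0]] [-0.04  0.    0.    0.    0.  ]
cup_down_mid 0.78 [165. 241.] [0.6745 0.3883 0.033 ]
cup_down_mid 0.6 [189. 250.] [0.5672 0.1888 0.033 ]
cup_down_mid 0.56 [198. 205.] [0.4035 0.224  0.033 ]
cup_up_mid 0.
[... 1219 characters left out ...]
. 314.] [0.4154 0.2347 0.066 ]
cup_down 0.83 [228. 208.] [0.714  0.0541 0.066 ]
wide_cup 0.66 [198. 288.] [ 0.4608 -0.3446  0.    ]
low_cup 0.47 [192. 260.] [ 0.5654 -0.4095  0.    ]
low_cup 0.39 [224. 261.] [ 0.5594 -0.1145  0.    ]
wrist None [[294.9, 0.0, 280.6], [0.0, 294.9, 212.0], [0.0, 0.0, 1.0]] [-0.005  0.     0.     0.     0.   ]
cup_down_mid 0.81 [140. 349.] [0.7039 0.0663 0.033 ]
cup_down_mid 0.77 [ 21. 228.] [0.5684 0.1891 0.033 ]
pocket 0.8 [174. 219.] [0.5457 0.0233 0.006 ]
pivot 0.72 [267. 230.] [ 0.5566 -0.1003  0.016 ]
click_plate_axis 0.59 [276. 228.] [ 0.5553 -0.1064  0.03  ]
cup_down 0.62 [139. 354.] [0.7012 0.0669 0.066 ]
cup_down 0.59 [  7. 221.] [0.5676 0.1892 0.066 ]
```

```bash
python3 - <<'E'
import cv2
a=cv2.imread("pics/scene0.png");b=cv2.imread("pics/side0.png")
ca=cv2.resize(a[130:310,180:420],(800,600),interpolation=cv2.INTER_CUBIC)
cv2.imwrite("pics/scene0c.png",ca)
cb=cv2.resize(b[170:350,160:400],(800,600),interpolation=cv2.INTER_CUBIC)
cv2.imwrite("pics/side0c.png",cb)
E
```

```text
(no output)
```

View pics/scene0c.png

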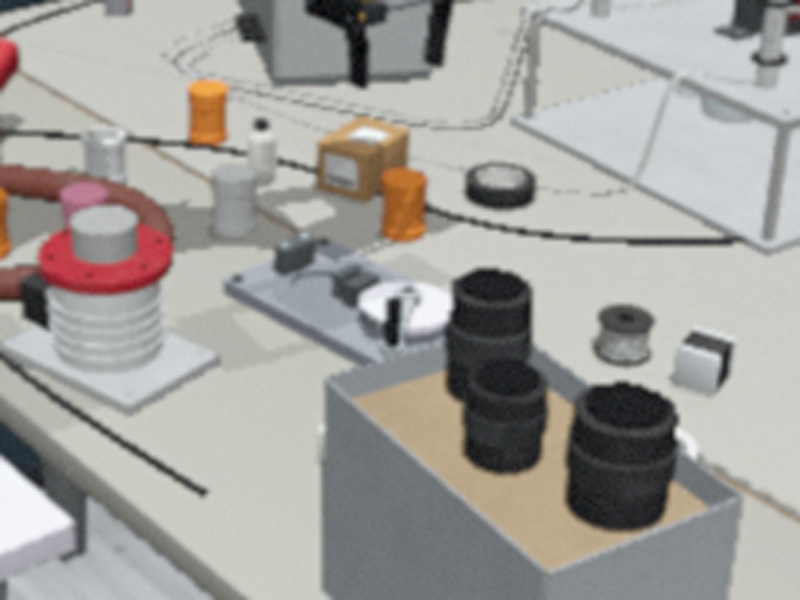

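View pics/side0c.png

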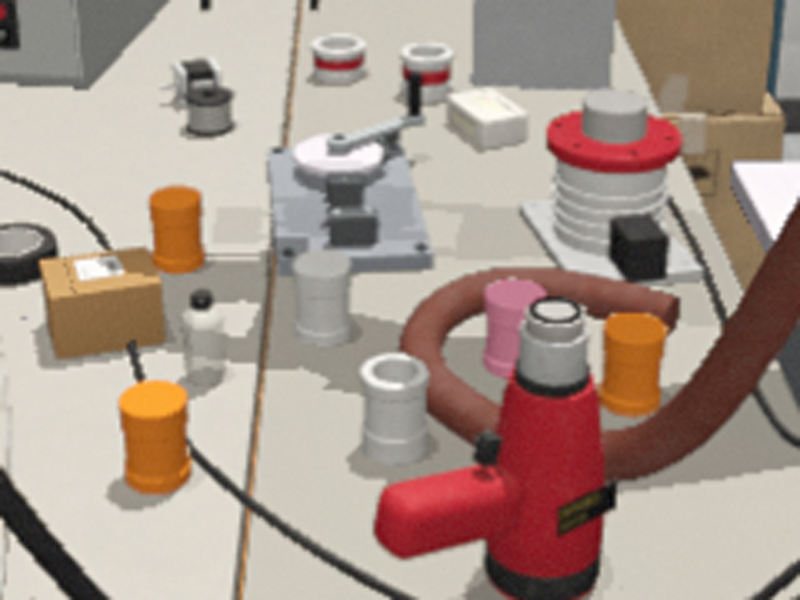

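View pics/wrist0.png

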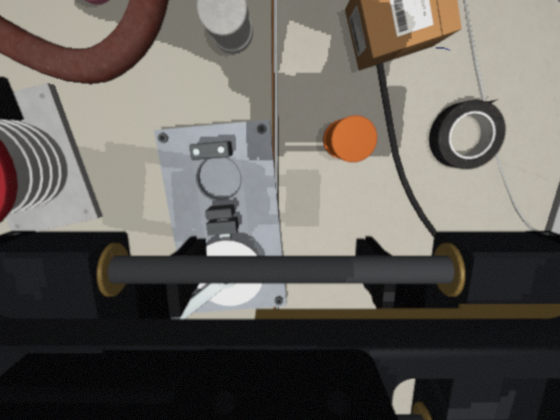

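Cup candidates in the full pictures:

| Candidate | Side camera, pixel as (row, column) | Verdict |
|---|---|---|
| Grey cup, closed top | (about 260, 257) | **the target**, near (0.568, 0.187); also in the wrist view at (15, 222) |
| Grey cup, open rim up | (292, 280) | leave |
| Orange cups | (240, 213), (304, 205), (271, 316) | look-alikes, leave |
| Pink cup | (about 265, 315) | look-alike, leave |
| Banded cups | (190, 262), (195, 288) | bystanders |

The red bellows and the grey bin are obstacles. Next I measure obstacle heights.

```bash
python3 - <<'E'
from h import *
P=[]
for n in ["scene","side","wrist"]:
    c=cap(n); z=c["z_map"]
    if n=="wrist": print(np.round(c["tool_from_camera"],3))
    v,u=np.mgrid[0:420,0:560]; 
    uv=cv2.undistortPoints(np.stack([u,v],-1).reshape(-1,1,2).astype(float),np.array(c["mtx"]),np.array(c["distortion"])).reshape(-1,2)
    zz=z.ravel(); m=zz>0
    d=np.c_[uv[:,0],-uv[:,1],-np.ones(len(uv))]*zz[:,None]
    if "origin" in c: W=d@np.array(c["rotation"]).T+c["origin"]
    else:
        T=c["Tw"]@np.array(c["tool_from_camera"]); W=d@T[:3,:3].T+T[:3,3]
        m&= W[:,2]<0.12
    W=W[m]; np.save(f"pc_{n}.npy",W)
    if n!="wrist": P.append(W)
W=np.vstack(P)
# remove robot: above gripper area
H={}
xs=np.arange(.24,.84,.025); ys=np.arange(.5,-.45,-.025)
print("y\\x  "+" ".join(f"{int(x*1000):4d}" for x in xs))
for y in ys:
    r=[]
    for x in xs:
        m=(abs(W[:,0]-x)<.0125)&(abs(W[:,1]-y)<.0125)
        r.append(int(1000*np.percentile(W[m,2],98)) if m.sum()>2 else -1)
    print(f"{int(round(y*1000)):5d} "+" ".join(f"{a:4d}" for a in r))
E
```

```text
[[ 1.    -0.001  0.001 -0.   ]
 [ 0.001  0.24  -0.971 -0.162]
 [ 0.001  0.971  0.24   0.067]
 [ 0.     0.     0.     1.   ]]
y\x   240  265  290  315  340  365  390  415  440  465  490  515  540  565  590  615  640  665  690  715  740  765  790  815
  500    1  197  240  206    2   55  190  199  197   96    2    8   10   10    2    5    6    5    5    4    3   11   10   10
  475    0  210  215  177  122   68  176  196  164    3    2    1    3   11    9    6    5    7    4    4    5    9    9    8
  450    1    0  165  143  112   75  104  123   71    3    3    3    2    0    9    8    5    6    5    5    5    6    7  293
  425    1    1    2   79   80   67   50 -859 -866 -863    1    1    0    0    9   10    6   67   68    5    5    5   10    7
  400    1    2    2    2   43   57   48   44 -867 -861    2    1    1    1    1    8    9   70   70   68    5    5   10    5
  375    2    3    2    1    6 -238   41   42   39   34   65   66   65    2    2    3    9   70   69   29    6    6    9    6
  350   10    3    4    4    0 -867    3   40   41   38   67   68   66    2    2    4    5   1
[... 3237 characters left out ...]
    3    3    2    3    2    4    5    4   36   45   45    5    6    6
 -325    3    3    1    2    2    0   -1   -1   53   51   52    2    1    2    2    5    5    6   46   47   47   26    6    7
 -350  188  188  189  188  188  183  185   -1   53   51   54    2    0    3    3    4    5    6   45   47   45    6    6    7
 -375  188  175  172  185  250  254  187  188   52   53   51    2   40   41   26    4    5    6    6    6    5    5    6    6
 -400  188  173  172  256  260  261  251  182   -1   -1    1    2   41   30   40    4    6    6    8    5    5    6    6    6
 -425  188  173  172  258  261  261  235    2   -1   -1    3    3   41   42   43    5    7    6    7    5    6    6    6  206
```

>>> {"fn": "send_rows", "kwargs": {
  "moves": "87 -8 -4 -17 0;87 -8 -4 -17 0;87 -8 -4 -17 0;87 -8 -4 -17 0;87 -8 -4 -17 0;87 -8 -4 -17 0;87 -8 -4 -17 0;87 -8 -4 -17 0;87 -8 -4 -17 0;87 -8 -4 -17 0;87 0 0 0 0;87 0 0 0 0;87 0 0 0 0"
}}

```text
time_s: 2.73
position: [0.545, -0.1695, 0.2624]
tcp_rot: [[1.0, 0.0, 0.0], [-0.0, 0.001, 1.0], [0.0, -1.0, 0.001]]
force: [-0.6, 0.1, -0.3]
opening: 0.999
```

```bash
python3 - <<'E'
from h import *
s=read_state(); print(s["position"],s["time_s"],s["force"],s["qvel"])
c=cap("wrist"); im=c["image"]; cv2.imwrite("pics/w1.png",im)
cv2.imwrite("pics/w1c.png",cv2.resize(im[0:260,100:447],(800,600),interpolation=cv2.INTER_CUBIC))
for k,z in [("cup_down_mid",.033),("pocket",.006),("pivot",.016),("post",.075),("click_plate_axis",.04),("cup_down",.066)]:
        for r in mark_of(c,k)[:3]:
            print(k,round(r["p"],2),np.round(r["pixel"]), np.round(at_z(c,r["pixel"],z),4))
np.save("w1.npy",c,allow_pickle=True)
E
```

```text
[ 0.54501462 -0.16949764  0.26243705] 2.7333 [-0.59350286  0.08979529 -0.3024525 ] [ 0.79638963  0.24856241  0.11749703 -0.10383529  0.06391749 -0.16526638]
pocket 0.9 [ 39. 284.] [0.5484 0.0224 0.006 ]
pivot 0.84 [134. 290.] [ 0.5577 -0.0963  0.016 ]
post 0.97 [189. 231.] [ 0.4848 -0.1602  0.075 ]
post 0.21 [299. 228.] [ 0.4761 -0.3067  0.075 ]
click_plate_axis 0.98 [136. 289.] [ 0.5556 -0.0983  0.04  ]
```

View pics/w1c.png

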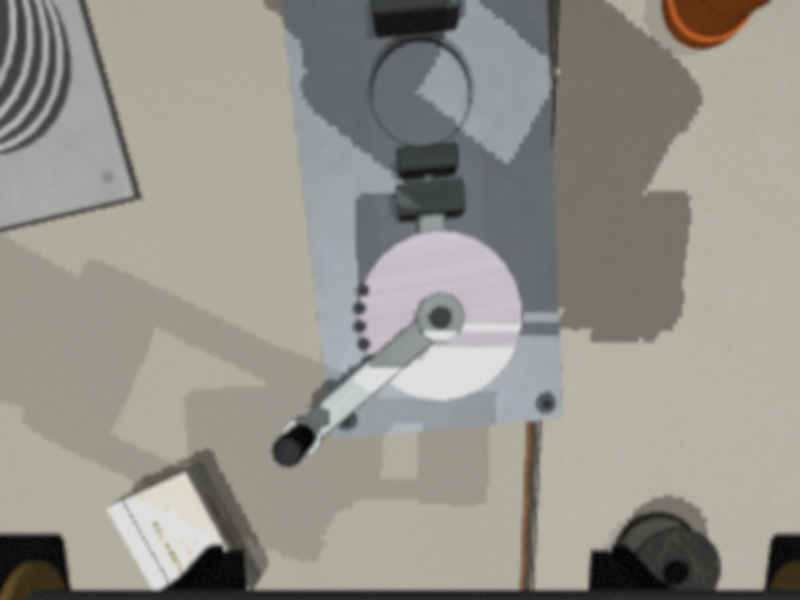

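```bash
python3 - <<'E'
from h import *
c=np.load("w1.npy",allow_pickle=True).item()
f=lambda x,y:(y/2.3077,100+x/2.3055)
W=lambda x,y,z:at_z(c,f(x,y),z)
pk=W(421,92.5,.016); pv=W(440.5,317,.055); pl=W(441.5,316,.041); po=W(289,449,.096)
print("pocket",pk,"pivot top.055",pv,"disc centre .041",pl,"post",po)
for a,b in [(0,0)]: pass
v=pk-pl; print("dist",np.hypot(*v[:2]),"yaw y-axis",np.degrees(np.arctan2(v[1],v[0]))-90)
e=[W(557,100,.016),W(562,410,.016)]; d=e[0]-e[1]; print("right edge",e,np.degrees(np.arctan2(d[1],d[0]))-90)
e=[W(285,20,.016),W(320,330,.016)]; d=e[0]-e[1]; print("left edge",e,np.degrees(np.arctan2(d[1],d[0]))-90)
q=po-pl; print("post r",np.hypot(*q[:2]),"ang",np.degrees(np.arctan2(q[1],q[0])))
for p in [(362,290),(359,309),(359,327),(363,344)]:
    w=W(*p,.041)-pl; print("pin r",np.hypot(*w[:2]),np.degrees(np.arctan2(w[1],w[0]))%360)
# z-map heights
z=c["z_map"]
def h(x,y):
    r,cc=f(x,y); zz=z[int(round(r)),int(round(cc))]; o,d=ray(c,(r,cc)); return (o+d*zz).round(4)
for p in [(440,360),(440,317),(289,449),(330,415),(400,350),(421,93),(340,200),(428,15),(427,160),(430,200)]: print(p,h(*p))
E
```

```text
pocket [0.54708017 0.01788004 0.016     ] pivot top.055 [ 0.5573437  -0.10032319  0.055     ] disc centre .041 [ 0.55835734 -0.09970343  0.041     ] post [ 0.48219324 -0.16333041  0.096     ]
dist 0.11812301499840898 yaw y-axis 5.478353838857856
right edge [array([0.62095928, 0.01425001, 0.016     ]), array([ 0.63221452, -0.15424116,  0.016     ])] 3.821692642621187
left edge [array([0.47491159, 0.05262912, 0.016     ]), array([ 0.4882004 , -0.10745492,  0.016     ])] 4.745323808394048
post r 0.09924396574139338 ang -140.12484143919957
pin r 0.04531713955381604 162.4738072612778
pin r 0.04518679876539969 175.31421818155596
pin r 0.0456017041097426 187.37988364085012
pin r 0.04572026095379617 199.1289672218015
(440, 360) [ 0.5578 -0.1235  0.0379]
(440, 317) [ 0.5571 -0.1003  0.0535]
(289, 449) [ 0.482  -0.1635  0.095 ]
(330, 415) [ 0.4968 -0.1529  0.0491]
(400, 350) [ 0.5358 -0.1176  0.0487]
(421, 93) [0.5471 0.0204 0.0065]
(340, 200) [ 0.5016 -0.0362  0.014 ]
(428, 15) [0.5504 0.0454 0.0406]
(427, 160) [ 0.5501 -0.0218  0.0441]
(430, 200) [ 0.5518 -0.0406  0.0415]
```

```bash
python3 - <<'E'
import cv2
im=cv2.imread("pics/w1.png")
cv2.imwrite("pics/w1p.png",cv2.resize(im[105:165,245:305],(600,600),interpolation=cv2.INTER_CUBIC))
E
```

```text
(no output)
```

View pics/w1p.png

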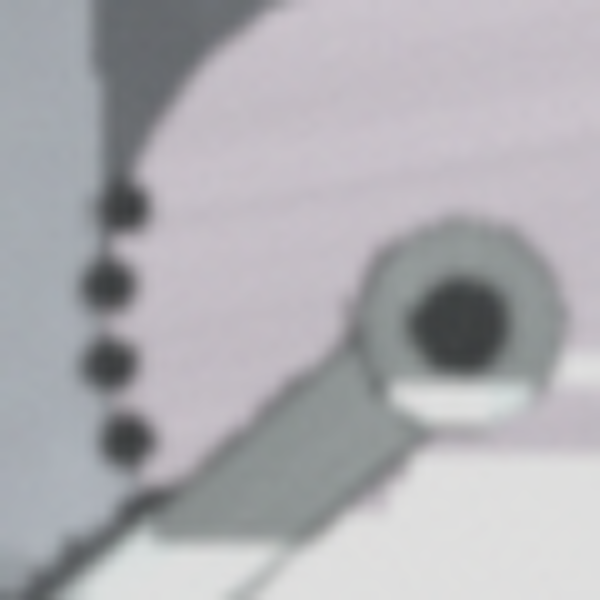

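>>> {"fn": "send_rows", "kwargs": {
  "moves": "87 1 0 19 0;87 1 0 19 0;87 1 0 19 0;87 1 0 19 0;87 1 0 19 0;87 1 0 19 0;87 1 0 19 0;87 1 0 19 0;87 1 0 19 0;87 1 0 19 0;87 1 0 19 -1;87 1 0 19 -1.2;87 1 0 19 -1.2;87 1 0 19 -1.2;87 0 0 0 0;87 0 0 0 0;87 0 0 0 0"
}}

```text
time_s: 4.5
position: [0.5568, 0.0958, 0.2625]
tcp_rot: [[0.997, -0.0, -0.08], [0.08, -0.001, 0.997], [-0.0, -1.0, -0.001]]
force: [0.8, 0.1, 0.3]
opening: 1.001
```

```bash
python3 - <<'E'
from h import *
s=read_state(); print(s["position"],s["time_s"])
c=cap("wrist"); im=c["image"]; cv2.imwrite("pics/w2.png",im); np.save("w2.npy",c,allow_pickle=True)
for k,z in [("cup_down_mid",.033),("pocket",.006),("cup_down",.066)]:
        for r in mark_of(c,k)[:3]:
            print(k,round(r["p"],2),np.round(r["pixel"]), np.round(at_z(c,r["pixel"],z),4))
cv2.imwrite("pics/w2c.png",cv2.resize(im[0:260,100:447],(800,600),interpolation=cv2.INTER_CUBIC))
E
```

```text
[0.55678434 0.09581389 0.26247406] 4.5
cup_down_mid 0.91 [  4. 103.] [0.3321 0.2992 0.033 ]
cup_down_mid 0.88 [223. 385.] [0.7043 0.0627 0.033 ]
cup_down_mid 0.72 [ 61. 176.] [0.417  0.2439 0.033 ]
pocket 0.72 [236. 268.] [0.5435 0.0218 0.006 ]
cup_down 0.94 [ 56. 166.] [0.4175 0.2419 0.066 ]
cup_down 0.81 [115. 298.] [0.5694 0.1913 0.066 ]
cup_down 0.71 [231. 395.] [0.705  0.0616 0.066 ]
```

View pics/w2c.png

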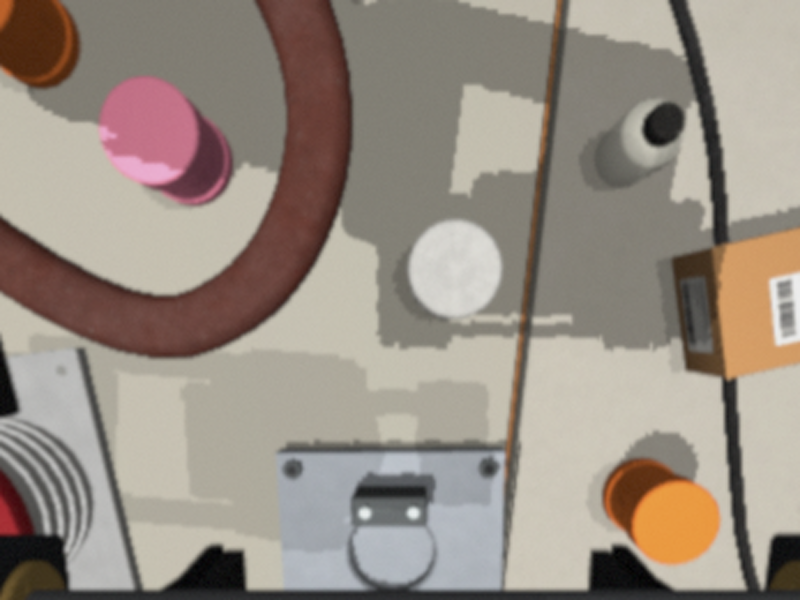

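```bash
python3 - <<'E'
from h import *
c=np.load("w2.npy",allow_pickle=True).item()
im=c["image"]; hsv=cv2.cvtColor(im,cv2.COLOR_BGR2HSV)
g=cv2.cvtColor(im,cv2.COLOR_BGR2GRAY)
sub=(g[80:150,265:330]>190).astype(np.uint8)
n,l,st,ce=cv2.connectedComponentsWithStats(sub); i=l[116-80,297-265]
m=(l==i); print(st[i],ce[i]+[265,80])
cnt=cv2.findContours(m.astype(np.uint8),0,1)[0][0]; el=cv2.fitEllipse(cnt); print(el)
px=(el[0][1]+80,el[0][0]+265)
p=at_z(c,px,.066); print("cup",p, "approx",at_z(c,(116.1,297.4),.066))
# edge radius check
for x,y in [(408,268),(502,268),(455,220),(455,318)]: print(at_z(c,(y/2.3077,100+x/2.3055),.066))
z=c["z_map"]; print(at_z(c,(548/2.3077,100+392/2.3055),.016))
s=read_state(); R=s["tcp_rot"]; print("tool shift to (cup,z=.03):",1000*R.T@(np.array([p[0],p[1],.03])-s["position"]), "pos",s["position"])
E
```

```text
[  13   16   39   41 1241] [297.09750201 115.94681708]
((32.0797004699707, 35.949153900146484), (37.98373031616211, 39.80629348754883), 5.447386264801025)
cup [0.56807343 0.18999668 0.066     ] approx [0.56845924 0.18986059 0.066     ]
[0.54485287 0.18790728 0.066     ]
[0.59196651 0.19173807 0.066     ]
[0.56627326 0.21238045 0.066     ]
[0.57070934 0.16554781 0.066     ]
[0.54700791 0.02240377 0.016     ]
tool shift to (cup,z=.03): [ 18.59791091 232.52124088  93.7034605 ] pos [0.55691337 0.09517312 0.2625431 ]
```

The wrist crop shows the target's closed grey disc at full-image pixel (116, 297). The pin zoom shows pins 2–5 clear of the arm, with pin 1 just at its edge. Going for the cup.

>>> {"fn": "send_rows", "kwargs": {
  "moves": "70 3.1 0 15.6 0;70 3.1 0 15.6 0;70 3.1 0 15.6 0;70 3.1 0 15.6 0;70 3.1 0 15.6 0;70 3.1 0 15.6 0;70 0 20 0 0;70 0 25 0 0;70 0 25 0 0;70 0 25 0 0;70 0 25 0 0;70 0 25 0 0;70 0 20 0 0;70 0 15 0 0"
}}

```text
time_s: 5.87
position: [0.5671, 0.1899, 0.0805]
tcp_rot: [[0.997, -0.003, -0.079], [0.079, -0.0, 0.997], [-0.003, -1.0, -0.0]]
force: [0.0, 1.1, -0.4]
opening: 0.804
```

>>> {"fn": "send_rows", "kwargs": {
  "moves": "70 0 15 0 0;70 0 12 0 0;70 0 10 0 0;70 0 8 0 0;70 0 7.5 0 0;70 0 0 0 0;70 0 0 0 0;70 0 0 0 0"
}}

```text
time_s: 6.53
position: [0.5683, 0.191, 0.0306]
tcp_rot: [[0.997, 0.001, -0.08], [0.08, 0.0, 0.997], [0.001, -1.0, 0.0]]
force: [-0.6, -0.2, -0.4]
opening: 0.804
```

>>> {"fn": "send_rows", "kwargs": {
  "moves": "40 0 0 -1 0;40 0 0 0 0;40 0 0 0 0;40 0 0 0 0;40 0 0 0 0;40 0 0 0 0;40 0 0 0 0"
}}

```text
time_s: 7.12
position: [0.5681, 0.1899, 0.0304]
tcp_rot: [[0.997, 0.001, -0.08], [0.08, 0.0, 0.997], [0.001, -1.0, 0.0]]
force: [-0.3, -0.5, 1.2]
opening: 0.544
```

>>> {"fn": "send_rows", "kwargs": {
  "moves": "40 0 -5 0 0;40 0 -10 0 0;40 0 -15 0 0;40 0 -20 0 0;40 0 -25 0 0;40 0 -25 0 0;40 0 -25 0 0;40 0 -25 0 0;40 0 -25 0 0;40 0 -25 0 0;40 0 -20 -5 0;40 0 -12 -10 0;40 0 0 -15 0"
}}

```text
time_s: 8.2
position: [0.5717, 0.1604, 0.2658]
tcp_rot: [[0.997, 0.007, -0.082], [0.082, 0.001, 0.997], [0.007, -1.0, 0.0]]
force: [1.0, 0.2, -2.5]
opening: 0.544
```

>>> {"fn": "send_rows", "kwargs": {
  "moves": "40 -3.8 0 -16.5 0;40 -3.8 0 -16.5 0;40 -3.8 0 -16.5 0;40 -3.8 0 -16.5 0;40 -3.8 0 -16.5 0;40 -3.8 0 -16.5 0;40 -3.8 0 -16.5 0;40 -3.8 0 -16.5 0;40 -3.8 0 -16.5 0;40 -3.8 0 -16.5 0;40 -3.8 0 -16.5 0;40 -3.8 0 -16.5 0;40 -3.8 0 -16.5 0;40 -3.8 0 -16.5 0;40 0 0 0 0;40 0 0 0 0;40 0 0 0 0;40 0 0 0 0"
}}

```text
time_s: 9.7
position: [0.5355, -0.0738, 0.2619]
tcp_rot: [[0.997, -0.001, -0.081], [0.081, 0.001, 0.997], [-0.0, -1.0, 0.001]]
force: [0.9, -0.3, -0.9]
opening: 0.546
```

```bash
python3 - <<'E'
from h import *
s=read_state(); print(s["position"],s["time_s"],s["opening"],s["force"])
c=cap("wrist"); im=c["image"]; np.save("w3.npy",c,allow_pickle=True)
for k,z in [("pocket",.006),("pivot",.016),("click_plate_axis",.041),("jaw",0),("post",.075)]:
        for r in mark_of(c,k)[:2]:
            print(k,round(r["p"],2),np.round(r["pixel"],1), np.round(at_z(c,r["pixel"],z),4))
cv2.imwrite("pics/w3c.png",cv2.resize(im[60:240,180:420],(800,600),interpolation=cv2.INTER_CUBIC))
E
```

```text
[ 0.5355     -0.07384025  0.26193483] 9.7 0.5459804181281912 [ 0.90922106 -0.33864696 -0.92305356]
pocket 0.58 [116.4 294.7] [0.5463 0.0244 0.006 ]
pivot 0.95 [209.6 295. ] [ 0.558  -0.1023  0.016 ]
click_plate_axis 0.56 [211.8 297. ] [ 0.5592 -0.0992  0.041 ]
click_plate_axis 0.3 [118.4 293.7] [0.5439 0.0193 0.041 ]
jaw 0.58 [163.4 295.2] [ 0.5531 -0.0387  0.    ]
```

View pics/w3c.png

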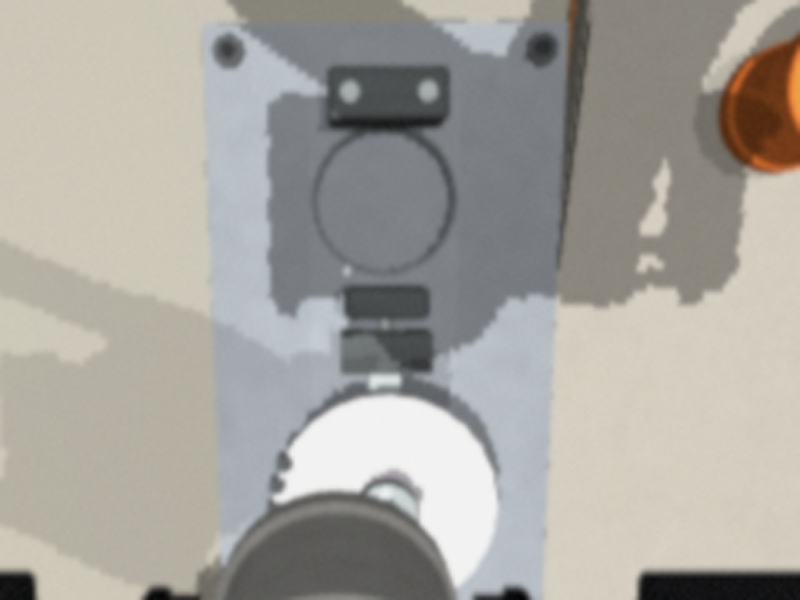

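```bash
python3 - <<'E'
from h import *
c=np.load("w3.npy",allow_pickle=True).item()
W=lambda x,y,z:at_z(c,(60+y/3.3333,180+x/3.3333),z)
L,R,T,B=W(314,199,.016),W(455.5,199,.016),W(384,126,.016),W(384,272.5,.016)
print(L,R,T,B,"c",(L+R)/2,(T+B)/2,"dia",np.linalg.norm(L-R),np.linalg.norm(T-B))
for n,a,b in [("back",(205,24),(565,24)),("bolts",(228,50),(542,48))]:
    d=W(*b,.016)-W(*a,.016); print(n,np.degrees(np.arctan2(d[1],d[0])),np.linalg.norm(d))
for n,a,b in [("left",(205,25),(222,560)),("right",(567,25),(546,580))]:
    d=W(*a,.016)-W(*b,.016); print(n,np.degrees(np.arctan2(d[1],d[0]))-90)
Tm=c["Tw"]; p=W(384.5,199.3,.016)
print("pocket",p,"tool shift",1000*Tm[:3,:3].T@(p-Tm[:3,3]))
print("disc/pivot", W(390,497,.05))
E
```

```text
[0.51922737 0.01724672 0.016     ] [0.57521418 0.02181376 0.016     ] [0.54439242 0.04667222 0.016     ] [ 0.54956243 -0.00878113  0.016     ] c [0.54722077 0.01953024 0.016     ] [0.54697743 0.01894554 0.016     ] dia 0.05617277748023311 0.05569382806208773
back 4.658489124772661 0.13743325513037327
bolts 4.997139681614453 0.12052176478769448
left 4.837502039100428
right 5.500387674290167
pocket [0.54713332 0.01940552 0.016     ] tool shift [ 19.24025051 245.98227889  91.85084366]
disc/pivot [ 0.55821884 -0.09347536  0.05      ]
```

>>> {"fn": "send_rows", "kwargs": {
  "moves": "40 3.1 0 15.3 0;40 3.1 0 15.3 0;40 3.1 0 15.3 0;40 3.1 0 15.3 0;40 3.1 0 15.3 0;40 3.1 0 15.3 0;40 0 15 0 0;40 0 22 0 0;40 0 25 0 0;40 0 25 0 0;40 0 25 0 0;40 0 25 0 0;40 0 20 0 0;40 0 12 0 0;40 0 6 0 0;40 0 0 0 0;40 0 0 0 0;40 0 0 0 0;40 0 0 0 0"
}}

```text
time_s: 11.58
position: [0.5479, 0.0184, 0.0882]
tcp_rot: [[0.997, 0.002, -0.08], [0.08, -0.0, 0.997], [0.002, -1.0, -0.001]]
force: [-0.8, -0.5, -0.7]
opening: 0.54
```

```bash
python3 - <<'E'
from h import *
for i in range(3):
    s=read_state(); print(s["position"],s["time_s"],s["opening"],s["force"])
    if i<2: capture("side")
s=read_state();print(1000*s["tcp_rot"].T@(np.array([.547,.0195,.0365])-s["position"]))
E
```

```text
[0.54790857 0.0183685  0.08818012] 11.5833 0.5404722945923599 [-0.76249769 -0.49135784 -0.70508284]
[0.54777793 0.01836727 0.08813523] 11.6333 0.54430895107108 [-0.57823347 -0.03020835 -2.3672897 ]
[0.54763028 0.01836    0.08801563] 11.6833 0.5434031682268785 [ 0.60129035 -0.27424074 -1.26483204]
[-0.63678878 51.51388995  1.21261148]
```

>>> {"fn": "send_rows", "kwargs": {
  "moves": "40 -0.5 5 1 0;40 0 8 0 0;40 0 8 0 0;40 0 7 0 0;40 0 5 0 0;40 0 3 0 0;40 0 3 0 0;40 0 0 0 0;40 0 0 0 0"
}}

```text
time_s: 12.43
position: [0.5464, 0.0194, 0.0479]
tcp_rot: [[0.997, -0.0, -0.08], [0.08, 0.0, 0.997], [-0.0, -1.0, 0.0]]
force: [0.3, -0.2, -1.5]
opening: 0.545
```

>>> {"fn": "send_rows", "kwargs": {
  "moves": "40 0 2 0 0;40 0 2 0 0;40 0 2 0 0;40 0 2 0 0;40 0 0 0 0"
}}

```text
time_s: 12.85
position: [0.5462, 0.0194, 0.0397]
tcp_rot: [[0.997, -0.001, -0.08], [0.08, 0.0, 0.997], [-0.001, -1.0, 0.0]]
force: [0.5, 0.2, -0.7]
opening: 0.541
```

>>> {"fn": "send_rows", "kwargs": {
  "moves": "40 0 1 0 0;40 0 1 0 0;40 0 1 0 0;40 0 0.5 0 0;40 0 0 0 0;40 0 0 0 0"
}}

```text
time_s: 13.35
position: [0.5464, 0.0194, 0.0365]
tcp_rot: [[0.997, -0.0, -0.08], [0.08, 0.0, 0.997], [-0.0, -1.0, 0.0]]
force: [-0.3, -0.4, -1.5]
opening: 0.548
```

>>> {"fn": "send_rows", "kwargs": {
  "moves": "40 0 0.7 0 0;40 0 0.7 0 0;40 0 0 0 0;40 0 0 0 0"
}}

```text
time_s: 13.68
position: [0.5465, 0.0194, 0.0363]
tcp_rot: [[0.997, 0.001, -0.08], [0.08, -0.0, 0.997], [0.001, -1.0, -0.0]]
force: [-1.4, 1.0, 6.9]
opening: 0.546
```

Contact came at the expected floor height (+6.9 N at z = 0.0363), so I release and lift straight up.

>>> {"fn": "send_rows", "kwargs": {
  "moves": "52 0 -0.7 0 0;60 0 0 0 0;70 0 0 0 0;75 0 0 0 0;75 0 0 0 0;75 0 0 0 0"
}}

```text
time_s: 14.18
position: [0.5464, 0.0194, 0.0357]
tcp_rot: [[0.997, -0.0, -0.08], [0.08, 0.0, 0.997], [-0.0, -1.0, 0.0]]
force: [0.9, -0.3, -0.2]
opening: 0.84
```

>>> {"fn": "send_rows", "kwargs": {
  "moves": "75 0 -4 0 0;75 0 -6 0 0;75 0 -10 0 0;75 0 -15 0 0;75 0 -20 0 0;75 0 -25 0 0;75 0 -25 0 0;75 0 -25 0 0;75 0 -20 0 0;75 0 -15 -10 0;75 0 0 -16 0;75 0 0 -16 0;75 0 0 -16 0;75 0 0 -16 0;75 0 0 -16 0;75 0 0 0 0;75 0 0 0 0;75 0 0 0 0"
}}

```text
time_s: 15.68
position: [0.5533, -0.0696, 0.2013]
tcp_rot: [[0.997, 0.0, -0.08], [0.08, 0.001, 0.997], [0.0, -1.0, 0.001]]
force: [-0.3, 0.2, -0.1]
opening: 0.859
```

```bash
python3 - <<'E'
from h import *
s=read_state(); print(s["position"],s["time_s"],s["opening"],s["force"])
c=cap("wrist"); im=c["image"]; np.save("w4.npy",c,allow_pickle=True)
for k,z in [("cup_down",.072),("cup_down_mid",.039),("pivot",.016),("click_plate_axis",.041),("post",.075)]:
        for r in mark_of(c,k)[:3]:
            print(k,round(r["p"],2),np.round(r["pixel"],1), np.round(at_z(c,r["pixel"],z),4))
cv2.imwrite("pics/w4c.png",cv2.resize(im[60:240,180:420],(800,600),interpolation=cv2.INTER_CUBIC))
z=c["z_map"]; p=proj(c,np.array([.547,.0195,.072])); r,q=int(p[0]),int(p[1])
o,d=ray(c,(r,q)); print("cup top", o+d*z[r,q])
E
```

```text
[ 0.55327444 -0.0696497   0.20131308] 15.6833 0.8590725922962169 [-0.31323532  0.17076902 -0.09299744]
cup_down 0.7 [ 74.2 454. ] [0.7011 0.0675 0.072 ]
cup_down 0.68 [114.  281.6] [0.5468 0.0201 0.072 ]
cup_down_mid 0.74 [120.3 281.4] [0.547  0.0164 0.039 ]
cup_down_mid 0.69 [ 83.4 436.2] [0.7022 0.0654 0.039 ]
pivot 0.66 [221.3 282.6] [ 0.558  -0.0998  0.016 ]
click_plate_axis 0.88 [228.3 285.3] [ 0.561  -0.1009  0.041 ]
post 0.59 [283.8 206.2] [ 0.4803 -0.1593  0.075 ]
cup top [0.54625059 0.0201456  0.0711384 ]
```

View pics/w4c.png

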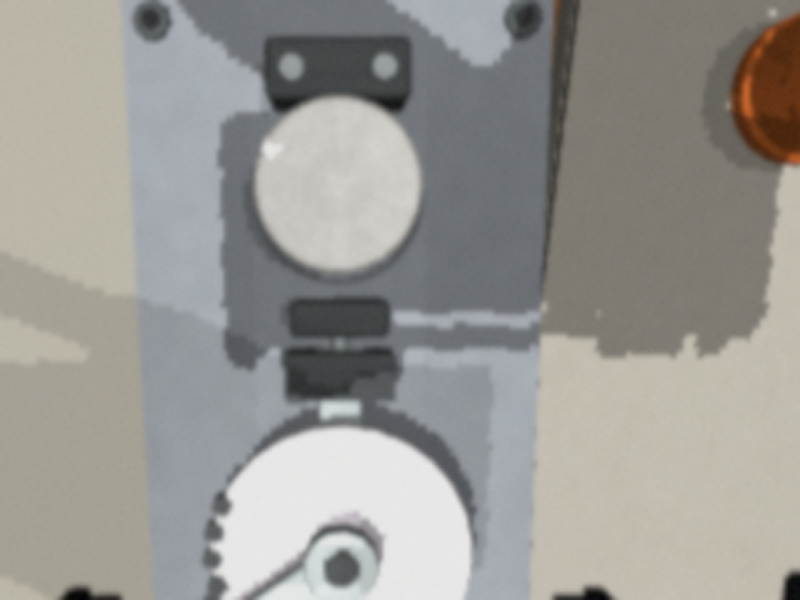

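Cup is seated: its top is at z ≈ 0.071 and centred in the pocket, at full-image pixel (114, 282). Next I turn the tool so the fingers close along the lever's arc and go above the post.

>>> {"fn": "send_rows", "kwargs": {
  "moves": "60 0 0 0 6.8;60 0 0 0 6.8;60 0 0 0 6.8;60 0 0 0 6.8;60 0 0 0 6.8;60 0 0 0 6.8;60 0 0 0 6.8;60 0 0 0 6.8;60 2.6 0 -11.6 0;60 2.6 0 -11.6 0;60 2.6 0 -11.6 0;60 2.6 0 -11.6 0;60 2.6 0 -11.6 0;60 2.6 0 -11.6 0;60 2.6 0 -11.6 0;60 2.6 0 -11.6 0;60 2.6 0 -11.6 0;60 2.6 0 -11.6 0;60 0 0 0 0;60 0 0 0 0"
}}

```text
time_s: 17.65
position: [0.4815, -0.1656, 0.2009]
tcp_rot: [[0.644, 0.0, 0.765], [-0.765, 0.0, 0.644], [-0.0, -1.0, 0.0]]
force: [0.3, -0.8, 0.1]
opening: 0.689
```

```bash
python3 - <<'E'
from h import *
s=read_state(); print(s["position"],s["time_s"],s["joint_positions"].round(1))
print(1000*s["tcp_rot"].T@(np.array([.4815,-.1645,.056])-s["position"]), np.degrees(np.arctan2(s["tcp_rot"][1,0],s["tcp_rot"][0,0])))
for n in ["side","scene"]:
    c=cap(n)
    for r in mark_of(c,"post")[:2]: print(n,r["p"],r["pixel"],at_z(c,r["pixel"],.075))
E
```

```text
[ 0.48150692 -0.16564152  0.20090945] 17.65 [-31.6  23.1  99.9   0.   57.   18.3]
[ -0.87330274 144.90972594   0.67965394] -49.89639322962048
side 0.8 [197.6, 287.4] [ 0.46972261 -0.16218504  0.075     ]
scene 0.52 [226.0, 300.7] [ 0.48572838 -0.17428898  0.075     ]
scene 0.26 [221.4, 303.3] [ 0.51067973 -0.15790379  0.075     ]
```

>>> {"fn": "send_rows", "kwargs": {
  "moves": "60 -0.8 15 0.6 0;60 0 20 0 0;60 0 20 0 0;60 0 20 0 0;60 0 15 0 0;60 0 12 0 0;60 0 10 0 0;60 0 10 0 0;60 0 8 0 0;60 0 8 0 0;60 0 7 0 0;60 0 0 0 0;60 0 0 0 0"
}}

```text
time_s: 18.93
position: [0.4817, -0.164, 0.0556]
tcp_rot: [[0.645, -0.0, 0.764], [-0.764, 0.0, 0.645], [-0.0, -1.0, -0.0]]
force: [0.7, -0.0, 0.4]
opening: 0.69
```

>>> {"fn": "send_rows", "kwargs": {
  "moves": "30 0 0 0 0;30 0 0 0 0;30 0 0 0 0;25 0 0 0 0;22 0 0 0 0;22 0 0 0 0"
}}

```text
time_s: 19.43
position: [0.4818, -0.1641, 0.0561]
tcp_rot: [[0.645, 0.0, 0.764], [-0.764, -0.0, 0.645], [0.0, -1.0, 0.0]]
force: [0.3, 0.2, -0.1]
opening: 0.324
```

>>> {"fn": "send_rows", "kwargs": {
  "moves": "18 0 0 0 0;16 0 0 0 0;10 0 0 0 0;10 0 0 0 0;10 0 0 0 0;10 0 0 0 0"
}}

```text
time_s: 19.93
position: [0.4826, -0.1649, 0.056]
tcp_rot: [[0.645, 0.002, 0.764], [-0.764, -0.001, 0.645], [0.002, -1.0, 0.0]]
force: [1.8, -4.0, -2.6]
opening: 0.179
```

```bash
cat >> h.py <<'E'
PV=np.array([.5573,-.1002])
def ang(p):
    d=p[:2]-PV; return np.degrees(np.arctan2(d[1],d[0]))%360, np.hypot(*d)*1000
def rep():
    s=read_state(); a,r=ang(s["position"]); y=np.degrees(np.arctan2(s["tcp_rot"][1,0],s["tcp_rot"][0,0]))
    t=np.array([np.sin(np.radians(a)),-np.cos(np.radians(a))]); 
    print("t %.2f ang %.2f r %.1f z %.4f yaw %.2f open %.1f Ftan %.2f Frad %.2f Fz %.2f M %s"%(s["time_s"],a,r,s["position"][2],y,87*s["opening"],s["force"][:2]@t,s["force"][:2]@[-t[1],t[0]],s["force"][2],s["moment"].round(2)))
E
python3 -c "
from h import *
rep();capture('side');rep();capture('side');rep()"
```

```text
t 19.93 ang 220.91 r 98.8 z 0.0560 yaw -49.80 open 15.5 Ftan -4.16 Frad 1.27 Fz -2.63 M [-0.52 -0.08 -0.01]
t 19.98 ang 220.89 r 98.8 z 0.0560 yaw -49.81 open 15.3 Ftan -3.51 Frad 0.74 Fz -2.78 M [-0.67 -0.11 -0.04]
t 20.03 ang 220.89 r 98.8 z 0.0560 yaw -49.80 open 15.2 Ftan -3.65 Frad 1.38 Fz -1.86 M [-0.74 -0.2   0.04]
```

Gripped (15.3 mm opening) with rest at about 220.9°. From the picture I expect the pins at travels of about 8°, 21°, 33.5° and 46°, and notch 3 near 40°. Swinging in 2° steps with a force reading each.

>>> {"fn": "send_rows", "kwargs": {
  "moves": "10 -1.74 0 0.02 1;10 -1.74 0 0.02 1;10 0 0 0 0"
}}

```text
time_s: 20.28
position: [0.4805, -0.1623, 0.056]
tcp_rot: [[0.618, 0.002, 0.786], [-0.786, -0.002, 0.618], [0.003, -1.0, 0.001]]
force: [2.4, -5.3, -2.9]
opening: 0.174
```

>>> {"fn": "send_rows", "kwargs": {
  "moves": "10 -1.74 0 0.02 1;10 -1.74 0 0.02 1;10 0 0 0 0"
}}

```text
time_s: 20.53
position: [0.479, -0.1603, 0.056]
tcp_rot: [[0.591, 0.003, 0.807], [-0.807, -0.003, 0.591], [0.005, -1.0, 0.001]]
force: [2.8, -6.8, -4.9]
opening: 0.174
```

>>> {"fn": "send_rows", "kwargs": {
  "moves": "10 -1.74 0 0.02 1;10 -1.74 0 0.02 1;10 0 0 0 0"
}}

```text
time_s: 20.78
position: [0.4771, -0.1577, 0.056]
tcp_rot: [[0.562, 0.004, 0.827], [-0.827, -0.004, 0.562], [0.005, -1.0, 0.001]]
force: [2.0, -7.9, -4.9]
opening: 0.175
```

>>> {"fn": "send_rows", "kwargs": {
  "moves": "10 -1.74 0 0.02 1;10 -1.74 0 0.02 1;10 0 0 0 0"
}}

```text
time_s: 21.03
position: [0.4748, -0.1542, 0.0559]
tcp_rot: [[0.533, 0.003, 0.846], [-0.846, -0.003, 0.533], [0.004, -1.0, 0.001]]
force: [1.7, -6.5, -3.8]
opening: 0.173
```

>>> {"fn": "send_rows", "kwargs": {
  "moves": "10 -1.74 0 0.02 1;10 -1.74 0 0.02 1;10 0 0 0 0"
}}

```text
time_s: 21.28
position: [0.4727, -0.1507, 0.0559]
tcp_rot: [[0.502, 0.002, 0.865], [-0.865, -0.002, 0.502], [0.002, -1.0, 0.001]]
force: [1.5, -5.9, -3.3]
opening: 0.174
```

>>> {"fn": "send_rows", "kwargs": {
  "moves": "10 -1.74 0 0.02 1;10 -1.74 0 0.02 1;10 0 0 0 0"
}}

```text
time_s: 21.53
position: [0.4707, -0.1471, 0.0559]
tcp_rot: [[0.472, 0.001, 0.882], [-0.882, -0.001, 0.472], [0.001, -1.0, 0.001]]
force: [2.8, -3.2, -3.1]
opening: 0.176
```

>>> {"fn": "send_rows", "kwargs": {
  "moves": "10 -1.74 0 0.02 1;10 -1.74 0 0.02 1;10 0 0 0 0"
}}

```text
time_s: 21.78
position: [0.469, -0.1438, 0.0559]
tcp_rot: [[0.44, 0.001, 0.898], [-0.898, -0.001, 0.44], [0.001, -1.0, 0.001]]
force: [3.1, -4.5, -3.1]
opening: 0.173
```

```bash
python3 -c "
from h import *
rep();capture('side');rep()"
```

```text
t 21.78 ang 206.28 r 98.5 z 0.0559 yaw -63.87 open 15.0 Ftan -5.36 Frad -0.75 Fz -3.10 M [-0.62 -0.33 -0.12]
t 21.83 ang 206.33 r 98.4 z 0.0559 yaw -63.83 open 15.2 Ftan -4.04 Frad 1.27 Fz -3.17 M [-0.6  -0.37 -0.12]
```

>>> {"fn": "send_rows", "kwargs": {
  "moves": "10 -1.74 0 0.02 1;10 -1.74 0 0.02 1;10 0 0 0 0"
}}

```text
time_s: 22.08
position: [0.4682, -0.1418, 0.056]
tcp_rot: [[0.41, 0.003, 0.912], [-0.912, -0.003, 0.41], [0.004, -1.0, 0.001]]
force: [3.5, -9.2, -4.2]
opening: 0.173
```

>>> {"fn": "send_rows", "kwargs": {
  "moves": "10 -1.74 0 0.02 1;10 -1.74 0 0.02 1;10 0 0 0 0"
}}

```text
time_s: 22.33
position: [0.467, -0.139, 0.056]
tcp_rot: [[0.378, 0.003, 0.926], [-0.926, -0.003, 0.378], [0.004, -1.0, 0.001]]
force: [2.1, -8.7, -4.7]
opening: 0.176
```

>>> {"fn": "send_rows", "kwargs": {
  "moves": "10 -1.74 0 0.02 1;10 -1.74 0 0.02 1;10 0 0 0 0"
}}

```text
time_s: 22.58
position: [0.4655, -0.1353, 0.0559]
tcp_rot: [[0.345, 0.002, 0.939], [-0.939, -0.002, 0.345], [0.003, -1.0, 0.001]]
force: [2.2, -7.2, -4.5]
opening: 0.175
```

>>> {"fn": "send_rows", "kwargs": {
  "moves": "10 -1.74 0 0.02 1;10 -1.74 0 0.02 1;10 0 0 0 0"
}}

```text
time_s: 22.83
position: [0.4642, -0.1315, 0.0559]
tcp_rot: [[0.312, 0.002, 0.95], [-0.95, -0.002, 0.312], [0.002, -1.0, 0.002]]
force: [2.4, -5.7, -3.1]
opening: 0.174
```

>>> {"fn": "send_rows", "kwargs": {
  "moves": "10 -1.74 0 0.02 1;10 -1.74 0 0.02 1;10 0 0 0 0"
}}

```text
time_s: 23.08
position: [0.4631, -0.1278, 0.0559]
tcp_rot: [[0.278, 0.002, 0.961], [-0.961, -0.001, 0.278], [0.002, -1.0, 0.002]]
force: [3.2, -3.9, -4.4]
opening: 0.182
```

>>> {"fn": "send_rows", "kwargs": {
  "moves": "10 -1.74 0 0.02 1;10 -1.74 0 0.02 1;10 0 0 0 0"
}}

```text
time_s: 23.33
position: [0.4623, -0.1243, 0.0559]
tcp_rot: [[0.244, 0.002, 0.97], [-0.97, -0.001, 0.244], [0.001, -1.0, 0.002]]
force: [3.3, -4.2, -3.9]
opening: 0.176
```

```bash
python3 -c "
from h import *
rep();capture('side');rep()"
```

```text
t 23.33 ang 194.23 r 98.1 z 0.0559 yaw -75.87 open 15.3 Ftan -4.92 Frad -2.14 Fz -3.89 M [-0.54 -0.46 -0.17]
t 23.38 ang 194.25 r 98.1 z 0.0559 yaw -75.85 open 15.5 Ftan -4.24 Frad -2.56 Fz -3.45 M [-0.61 -0.47 -0.12]
```

Second click felt, with the lever now in notch 2 near 194°. Six more steps, to about 182°, should cross pin 3.

>>> {"fn": "send_rows", "kwargs": {
  "moves": "10 -1.74 0 0.1 1;10 -1.74 0 0.1 1;10 0 0 0 0"
}}

```text
time_s: 23.63
position: [0.4617, -0.1218, 0.0559]
tcp_rot: [[0.212, 0.002, 0.977], [-0.977, -0.002, 0.212], [0.003, -1.0, 0.002]]
force: [2.5, -7.7, -5.2]
opening: 0.175
```

>>> {"fn": "send_rows", "kwargs": {
  "moves": "10 -1.74 0 0.1 1;10 -1.74 0 0.1 1;10 0 0 0 0"
}}

```text
time_s: 23.88
position: [0.4612, -0.1189, 0.0559]
tcp_rot: [[0.178, 0.002, 0.984], [-0.984, -0.003, 0.178], [0.003, -1.0, 0.001]]
force: [0.6, -10.5, -4.4]
opening: 0.17
```

>>> {"fn": "send_rows", "kwargs": {
  "moves": "10 -1.74 0 0.1 1;10 -1.74 0 0.1 1;10 0 0 0 0"
}}

```text
time_s: 24.13
position: [0.4606, -0.1151, 0.0559]
tcp_rot: [[0.143, 0.002, 0.99], [-0.99, -0.002, 0.143], [0.003, -1.0, 0.001]]
force: [1.2, -9.1, -5.0]
opening: 0.175
```

>>> {"fn": "send_rows", "kwargs": {
  "moves": "10 -1.74 0 0.1 1;10 -1.74 0 0.1 1;10 0 0 0 0"
}}

```text
time_s: 24.38
position: [0.4601, -0.1112, 0.0559]
tcp_rot: [[0.108, 0.001, 0.994], [-0.994, -0.002, 0.108], [0.002, -1.0, 0.001]]
force: [1.3, -7.4, -3.5]
opening: 0.177
```

>>> {"fn": "send_rows", "kwargs": {
  "moves": "10 -1.74 0 0.1 1;10 -1.74 0 0.1 1;10 0 0 0 0"
}}

```text
time_s: 24.63
position: [0.4598, -0.1074, 0.0559]
tcp_rot: [[0.072, 0.001, 0.997], [-0.997, -0.001, 0.072], [0.001, -1.0, 0.001]]
force: [1.7, -6.1, -3.1]
opening: 0.174
```

```bash
python3 -c "
from h import *
rep();capture('side');rep()"
```

```text
t 24.63 ang 184.21 r 97.7 z 0.0559 yaw -85.84 open 15.2 Ftan -6.25 Frad -1.25 Fz -3.10 M [-0.98 -0.18 -0.12]
t 24.68 ang 184.22 r 97.7 z 0.0559 yaw -85.82 open 15.4 Ftan -7.15 Frad -0.96 Fz -3.33 M [-0.9  -0.22 -0.13]
```

>>> {"fn": "send_rows", "kwargs": {
  "moves": "10 -0.87 0 0.05 0.5;10 -0.87 0 0.05 0.5;10 0 0 0 0"
}}

```text
time_s: 24.93
position: [0.4598, -0.1055, 0.056]
tcp_rot: [[0.055, 0.001, 0.998], [-0.998, -0.001, 0.055], [0.001, -1.0, 0.001]]
force: [2.3, -6.5, -3.3]
opening: 0.177
```

>>> {"fn": "send_rows", "kwargs": {
  "moves": "10 -0.87 0 0.05 0.5;10 -0.87 0 0.05 0.5;10 0 0 0 0"
}}

```text
time_s: 25.18
position: [0.4597, -0.1037, 0.0559]
tcp_rot: [[0.038, 0.001, 0.999], [-0.999, -0.001, 0.038], [0.001, -1.0, 0.001]]
force: [2.5, -5.5, -2.0]
opening: 0.175
```

```bash
python3 -c "
from h import *
for i in range(4): rep();capture('side')
c=cap('wrist'); np.save('w5.npy',c,allow_pickle=True); cv2.imwrite('pics/w5.png',c['image'])
for k in ['cup_down','cup_up_mid','post','jaw','click_plate_axis']:
  for r in mark_of(c,k)[:2]: print(k,r['p'],r['pixel'])
"
```

```text
t 25.18 ang 182.04 r 97.7 z 0.0559 yaw -87.85 open 15.2 Ftan -5.54 Frad -2.27 Fz -2.02 M [-0.82 -0.19 -0.17]
t 25.23 ang 182.04 r 97.7 z 0.0559 yaw -87.83 open 15.0 Ftan -4.99 Frad -1.50 Fz -2.82 M [-0.8  -0.23 -0.23]
t 25.28 ang 182.06 r 97.6 z 0.0559 yaw -87.83 open 15.3 Ftan -4.82 Frad -2.02 Fz -3.40 M [-0.82 -0.24 -0.15]
t 25.33 ang 182.06 r 97.6 z 0.0559 yaw -87.83 open 15.2 Ftan -6.10 Frad -1.33 Fz -3.43 M [-0.82 -0.18 -0.16]
cup_down 0.91 [80.2, 18.3]
post 0.73 [267.5, 278.3]
```

View pics/w5.png

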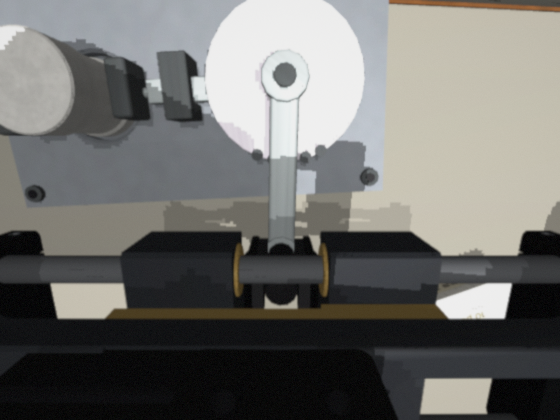

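The picture shows two pins right of the arm (columns 305 and 320) and one left (257). At 17 px spacing that puts the arm (column 284) between pins 3 and 4, so it is in the third notch. The jaw at column 125 is against the cup. I'll nudge 0.7° to centre it and recheck.

>>> {"fn": "send_rows", "kwargs": {
  "moves": "10 -0.6 0 0.05 0.35;10 -0.6 0 0.05 0.35;10 0 0 0 0;10 0 0 0 0"
}}

```text
time_s: 26.02
position: [0.4597, -0.1026, 0.0559]
tcp_rot: [[0.026, 0.001, 1.0], [-1.0, -0.001, 0.026], [0.001, -1.0, 0.001]]
force: [2.5, -6.6, -3.6]
opening: 0.175
```

```bash
python3 -c "
from h import *
for i in range(3): rep();capture('scene')
c=cap('side'); cv2.imwrite('pics/side9.png',c['image'])
for k,z in [('cup_down',.072),('cup_up_mid',.033),('wide_cup',0),('low_cup',0)]:
  for r in mark_of(c,k)[:3]: print(k,round(r['p'],2),np.round(r['pixel']),at_z(c,r['pixel'],z).round(3))
cv2.imwrite('pics/side9c.png',cv2.resize(c['image'][170:320,180:380],(800,600),interpolation=cv2.INTER_CUBIC))
"
```

```text
t 26.02 ang 181.41 r 97.6 z 0.0559 yaw -88.52 open 15.2 Ftan -6.69 Frad -2.38 Fz -3.63 M [-0.97 -0.19 -0.11]
t 26.07 ang 181.41 r 97.6 z 0.0559 yaw -88.52 open 15.2 Ftan -6.12 Frad -1.55 Fz -2.98 M [-0.87 -0.12 -0.14]
t 26.12 ang 181.41 r 97.6 z 0.0559 yaw -88.52 open 15.5 Ftan -5.47 Frad -2.01 Fz -3.22 M [-0.87 -0.18 -0.1 ]
cup_down 0.83 [289. 202.] [0.689 0.399 0.072]
cup_down 0.76 [226. 208.] [0.714 0.059 0.072]
cup_down 0.65 [267. 349.] [0.335 0.304 0.072]
cup_up_mid 0.67 [294. 278.] [0.512 0.361 0.033]
low_cup 0.73 [194. 261.] [ 0.564 -0.397  0.   ]
```

View pics/side9c.png

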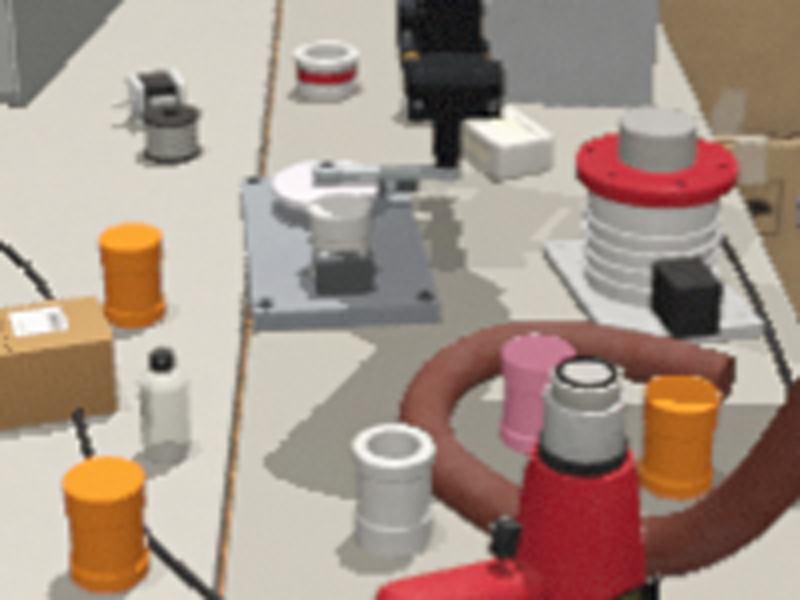

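The side view shows the cup upright in the pocket (crop 342, 240), the lever held by the gripper, and the rim-up cup standing where it was. The low banded cup is also in place; the other banded cup is hidden behind the gripper. Handing in.

```bash
python3 -c "
from h import *
print(hand_in()); rep()"
```

```text
the job is handed in; nothing more can be done
None
the job is handed in; nothing more can be done
```

The upside-down grey cup is in the jig pocket, still rim-down and released. The lever is held by its post in the third notch, and I handed the job in at about 26 s.

- **Cup:** it touched the pocket floor at the expected height, and its top read about 71 mm above the bench (72 mm expected).
- **Lever:** the push rose and fell three times, matching pins 1 to 3. The last angle was about 181.4°, against 181.1° for the third notch worked out from the pins. Pin 4 was still about 6.6° away. The final wrist picture agreed, with the arm between pins 3 and 4.
- **Hold:** the post was still gripped (15 mm opening), with a steady push of about 6 N along the arc and about 2 N inward. I judged the jaw to be on the cup from the picture and the lever travel; the force on the cup was not measured.
- **Other cups:** the rim-up cup and the low banded cup stood where they had been. The wide banded cup was hidden behind the gripper in the last picture, so I did not recheck it, but no move went near it.
- **Disagreements:** the networks also reported the orange and pink look-alikes as the cup, which I rejected from the pictures. In the last side picture they did not pick out the seated cup. Before the grasp, the side and scene cameras placed the post about 10 mm off. I used the wrist camera's position, and the grip confirmed it.

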